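# Close the casting case and hold the roller down in its V cradle

### The arm

A 6-joint arm with a two-finger parallel gripper is mounted at the origin on a cart in front of the work surface, level with it; the furniture and walls round the work are solid. World frame = base frame: x ahead of the robot, y to its left, z up, the work surface at z = 0. Lengths are in m, angles in rad, forces in N, time in s.
With the tool pointing down it reaches from about 0.25 to 0.725 m from the base axis. Payload 4 kg.
Tool frame: the origin (TCP) lies midway between the tips of the shut fingers; the grasp point (between the pads) lies bot.tcp_to_grasp behind it (bot.tcp_to_grasp is the distance from the TCP to the grasp point, in m); z points along the fingers, y is the line along which they close (so a half turn about z gives the same grasp; the last joint's range is limited). The gripper opens to 85 mm and grips with 20 to 120 N. Pads are 22 mm wide; open, the fingers measure 114 mm over their backs; the gripper's body (76 mm by 85 mm) begins 54 mm behind the grasp point. The pads swing forward as they close: fully open they stand 13 mm farther back than shut.
Start: joints at [-1.179, 0.241, 0.005, 1.335, 0, 1.571], TCP at [0.191, -0.462, 0.231] pointing down, gripper open.
Joint ranges: [-2.72, 2.72], [-1.05, 1.87], [-1.09, 1.28], [-1.99, 2.15], [-1.42, 1.44], [-3.14, 3.14]. Speed limits (rad/s): [2.79, 2.79, 3.14, 3.14, 3.14, 3.14].

### API

Orientations are given as a unit quaternion [x, y, z, w].
In Python, from workcell import readout, camera, bot gives the robot as it stands. The module is installed in compiled form; this text tells all that it offers.
- The arm moves only by the tool jog_arm, never from a script. Its argument "motion" is a list of rows, each an object of numbers: "x", "y", "z": the shift along the tool's x, y, z in mm; "spin": the turn about the tool's z in degrees; "fingers": the closure, from -1 (fully open) to 1 (shut). A call has 1 to 8 rows; each row is the pose to reach, as a shift and turn from the pose commanded when the call began, along the tool's axes at that moment; what a row does not reach only later rows make up. A row lasts 1/8 s, in which the tool goes at most 62.5 mm and 10.7 degrees, less where a joint would pass 70% of its speed; a pose out of reach is approached as far as the arm can. A call with a gripper value outside its range is refused whole. The fingers move at their own pace and stop on an object; the grip force is fixed at half the most. Time passes only in rows, so rows that repeat a pose let the fingers close. It gives the time, the measured TCP pose, the force, the opening and the grip force at its end, in the units of the state.
- readout.get_obs(): the state, without advancing time (a new reading comes with each control period).
- camera(name): name is "side" or "top"; returns a dict with "pixels" (420x560x3 uint8, red, green, blue), "K" (3x3 intrinsics, pixels), "dist" ([k1, k2, p1, p2, k3] as OpenCV has them; the pictures are not rectified), "rvec" (rotation vector, rad) and "tvec" (3), from world to camera coordinates, as OpenCV has them. Camera axes: x right, y down, z forward; pixel columns grow to the right and rows downward; lengths in m; the calibration is good to about 2 mm. A picture is of the moment at which its call begins. There is no depth.
- bot.job_done(): hands the job in; it is judged then, once.
The state is a dict: "clock": time; "joint_pos": joint angles; "joint_vel": joint speeds; "tau": joint torques, N m; "eef_pos": TCP position; "tool_rot": TCP orientation; "ft_force": force on the tool from outside, world axes, zero at the start; "ft_torque": the same for the moment, N m; "grip_width": finger opening in m; "grasp_force": force on a finger pad.
Only numpy, scipy, OpenCV 4.12 (cv2) and the standard library are available. Lean on these libraries where they do the work, as an engineer would, in place of code of your own. Each camera call takes 0.05 s, during which the arm holds its last target. There are 200 camera calls.

### The job

Get the casting case ready: first raise its two hinged side boards fully upright, then take the wooden roller from its wire rest, lay it centred along the sprung V cradle inside the case and let go so that it settles on both faces of the V. Then press down on top of it with the fingertips until the cradle is at the bottom of its spring travel, and finish while still holding it pressed down there, with both boards up; do not drop the roller or disturb the loose tin, jar and loop tool.

Things in the scene. Friction and masses are not known exactly. Their poses are not given: they have to be found in the camera images.
- case: Plywood casting case fixed to the table: base board 176 x 150 x 12 mm, origin at the centre of its underside on the table, x along the case (and along the V cradle), y to its left, z up. Two fixed end walls, 10 mm thick, 84 mm high above the table, stand at x = -83 and +83 mm; the two long sides (y = -75 and +75 mm) are hinged boards. With the boards up the inside is 156 mm (x) by 150 mm (y).
- board_left (a joint): Hinge angle of the side board on the case's +y side (board 176 mm long, 70 mm high, 8 mm thick): 0 = folded out flat to the outside, 1.57 = upright against its stop. It starts half raised (about 0.5 to 0.9) with its outer face looking out and down, and stays where it is left by hinge friction (0.06 N m, under 2 N at its edge). Lift its free edge from outside along its arc, inward and up: a straight level push can jam at low angles.
- board_right (a joint): The same for the board on the case's -y side: 0 = folded out flat, 1.57 = upright; starts about 0.5 to 0.9.
- left_hinge (a point): Middle of the left board's hinge line, at y = +75 mm, z = 14 mm of the case, line along the case's x. Axes as the case's. When the board is upright its outer face lies 8 mm outside this line and its top edge 70 mm above it.
- right_hinge (a point): Middle of the right board's hinge line, at y = -75 mm, z = 14 mm of the case; otherwise like left_hinge.
- left_edge (a point): Middle of the left board's free (upper) edge, half-way through its thickness; 70 mm from the hinge line.
- right_edge (a point): Middle of the right board's free (upper) edge, half-way through its thickness; 70 mm from the hinge line.
- cradle (a joint): How far the sprung V cradle is pressed down: 0 = up, 0.010 m = down on its stop. Spring: about 3 N to start it, 0.8 N per mm more, about 10 N at the stop (the roller's weight counts).
- seat (a point): Point on the cradle where the roller's centre lies when it is seated; it moves down with the cradle (68 mm above the table when up). x = direction of the V, y to the left across it, z up. Between the two V yokes lies a 64 mm gap, free for fingers down to 36 mm below this point.
- left_faces (a point): Middle of the two V faces on the cradle's +y side, 14 mm beside and 14 mm below the seat, where the roller's left contact line runs. The carriage, 140 x 40 mm, carries two V yokes, each 16 mm long, at x = -40 and +40 mm from the seat; each has a left and a right face, sloping 45 degrees and reaching up to 4 mm below the seat; about 60 mm over all across the V.
- right_faces (a point): The same for the two V faces on the -y side.
- roller_center (a point): Centre of the wooden roller: plain cylinder 40 mm in diameter, 120 mm long with a 12 mm steel pin 8 mm long at each end, 0.14 to 0.28 kg; x = its axis (y and z roll with it). At the start it lies level on the wire rest, its centre 35 mm above the table, free at its middle on both sides.
- rest: Fixed wire rest, 106 x 44 x 18 mm: two dark wooden blocks (at x = -46 and +46 mm) joined by two 8 mm rods along x, 24 mm apart, on which the roller lies. Origin at the centre of its underside, x along the roller.
- tin: Bystander: speckled glaze tin, 62 mm wide, 62 mm high, origin at the centre of its underside. Leave it alone.
- jar: Bystander: brown jar with black lid, 48 mm wide, 60 mm high, origin at the centre of its underside. Leave it alone.
- loop: Bystander: loop tool with wooden handle, 26 x 176 x 17 mm, lying, origin at the centre of its underside. Leave it alone.
- roller: The roller as a whole (see roller_center); this origin lies on its cylinder surface and rolls with it.

How it is judged:
On the way, in this order (a step that is already met when the one before it is completed fails the run):
1. both side boards stand upright, with the roller still on its rest (value of joint each of board_left, board_right above 1.45 rad and horizontal distance between roller_center and rest below 0.02 m and height (world z) of roller_center below 0.045 m), for 0.2 s.
2. the roller, let go, lies along the V cradle and bears on both faces of the V (value of joint each of board_left, board_right above 1.45 rad and x of roller_center in the frame of seat between -0.012 and 0.012 m and y of roller_center in the frame of seat between -0.003 and 0.003 m and z of roller_center in the frame of seat between -0.004 and 0.004 m and angle between the x axis of roller_center and the x axis of seat, either way round below 0.07 rad and contact force between roller and cradle_c1 above 0.2 N and contact force between roller and cradle_c2 above 0.2 N and contact force between roller and cradle_c3 above 0.2 N and contact force between roller and cradle_c4 above 0.2 N and contact force between the fingers and roller below 0.2 N), for 0.2 s.
At the end, for the whole second after the job is handed in: Both boards over 1.45 rad; roller still, along the V within 0.07 rad, centre within 12 mm of the seat along the V, 3 mm across, 4 mm in height; at least 0.8 N on each of the four V faces; cradle pressed down 7 mm or more; fingertips pressing on its top (over 2 N) (value of joint each of board_left, board_right above 1.45 rad and x of roller_center in the frame of seat between -0.012 and 0.012 m and y of roller_center in the frame of seat between -0.003 and 0.003 m and z of roller_center in the frame of seat between -0.004 and 0.004 m and angle between the x axis of roller_center and the x axis of seat, either way round below 0.07 rad and contact force between roller and cradle_c1 above 0.8 N and contact force between roller and cradle_c2 above 0.8 N and contact force between roller and cradle_c3 above 0.8 N and contact force between roller and cradle_c4 above 0.8 N and value of joint cradle above 0.007 m and contact force between the fingers and roller above 2 N and z of the grasp point in the frame of seat above 0.025 m and linear speed of roller below 0.02 m/s); the arm keeps its last pose, push and grip.
It fails at once if the roller is dropped onto the table or the floor (height (world z) of roller_center below 0.027 m).
It fails at once if the glaze tin, the brown jar or the loop tool is moved by more than 30 mm (distance of any of tin, jar, loop from where it was at the start of the episode above 0.03 m).
It also fails if it takes over 67 s, if anything falls off the work surface, if the arm or the gripper's body presses on something with over 40 N, if the wrist force passes 120 N, or if a joint passes its speed limit or range.

## Working session

There is one attempt and no reset: what is moved stays moved. The work goes in short steps, Python scripts to look and compute and a tool call to move; the robot and the scene stay as the last step left them, time stands still between calls to the robot, and variables do not carry over. Pictures are saved under pics/ and viewed, at most 10 in all, crops included, and the job is handed in when it is done.

Besides the shell and the picture viewer there is one more tool, called after "Call:" as a command line: name --argument value ..., lists and objects as JSON in quotes. jog_arm: Moves the arm, as the interface text tells. Its arguments: {"type":"object","properties":{"motion":{"type":"array"}},"required":["motion"]}

```bash
mkdir -p pics
cat > h.py <<'E'
import numpy as np, cv2
from workcell import readout, camera, bot
def snap(n,f):
    c=camera(n); cv2.imwrite('pics/'+f,c['pixels'][:,:,::-1]); 
    np.savez('pics/'+n+'.npz',**{k:np.array(c[k],float) for k in('K','dist','rvec','tvec')}); return c
def ray(n,uv,z):
    c=np.load('pics/'+n+'.npz'); p=cv2.undistortPoints(np.array(uv,float).reshape(-1,1,2),c['K'],c['dist']).reshape(-1,2)
    R=cv2.Rodrigues(c['rvec'])[0]; o=-R.T@c['tvec'].reshape(3); d=np.c_[p,np.ones(len(p))]@R
    return o+d*((np.array(z)-o[2])/d[:,2])[:,None]
def proj(n,P):
    c=np.load('pics/'+n+'.npz'); return cv2.projectPoints(np.array(P,float).reshape(-1,1,3),c['rvec'],c['tvec'],c['K'],c['dist'])[0].reshape(-1,2)
E
python3 - <<'E'
from h import *
for n in('side','top'):
    c=snap(n,n+'0.png'); R=cv2.Rodrigues(np.array(c['rvec'],float))[0]; print(n,-R.T@np.array(c['tvec']).reshape(3))
print(readout.get_obs(),bot.tcp_to_grasp)
E
```

```text
side [ 0.43919198 -1.37094253  0.69010296]
top [0.47389943 0.01338911 1.36549964]
{'clock': 0.1, 'joint_pos': array([-1.17898702e+00,  2.41349634e-01,  3.82037938e-03,  1.33523998e+00,
       -7.70332429e-07,  1.57083746e+00]), 'joint_vel': array([ 1.39866738e-04, -4.71084143e-04,  3.51574379e-03,  1.58109084e-03,
        8.72559520e-05, -9.80912881e-04]), 'tau': array([-2.27932705e-04, -3.73136330e+01,  2.53010756e+01,  1.08291980e-02,
       -8.47839431e-06, -1.78650321e-06]), 'eef_pos': array([ 0.19070093, -0.46155453,  0.2304813 ]), 'tool_rot': array([ 9.80875503e-01,  1.94633694e-01, -1.92414963e-04, -9.67506567e-04]), 'ft_force': array([-0.74515934, -0.40205875, -0.77893914]), 'ft_torque': array([ 0.02401987, -0.00475717, -0.01008689]), 'grasp_force': 0.0, 'grip_width': 0.08539829890195005} 0.0187
```

View pics/top0.png

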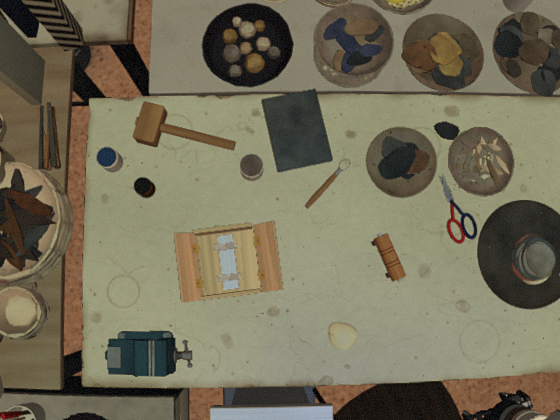

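View pics/side0.png

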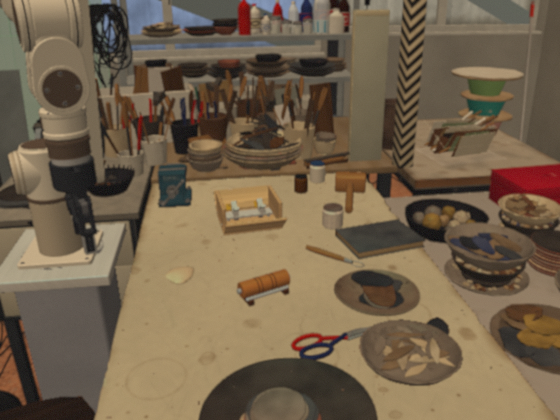

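Run:
```python
from h import *
a=cv2.imread('pics/top0.png')
c=cv2.resize(a[205:315,165:295],None,fx=5.5,fy=5.4,interpolation=cv2.INTER_CUBIC)
cv2.imwrite('pics/c1.png',c)
c2=cv2.resize(a[225:290,355:425],None,fx=6,fy=6,interpolation=cv2.INTER_CUBIC)
b=cv2.imread('pics/side0.png'); c3=cv2.resize(b[180:240,205:295],None,fx=6,fy=6,interpolation=cv2.INTER_CUBIC)
o=np.zeros((760,550,3),np.uint8); o[:390,:420]=c2; o[395:755,:540]=c3; cv2.imwrite('pics/c2.png',cv2.resize(o,(434,600)))
print(proj('top',[[0,0,0],[.19,-.46,.23],[.5,.2,0],[.5,-.2,0]]))
print(ray('top',[[278,97],[205,262],[251,166],[145,187],[327,184],[388,257]],[0,.04,.06,.06,.0,.035]))
```

```text
[[271.6618925  464.04390501]
 [479.15143533 404.03415757]
 [192.5294588  272.41018079]
 [344.38985923 270.05379972]]
[[ 0.97786784 -0.03315402  0.        ]
 [ 0.52539886  0.16255178  0.04      ]
 [ 0.76958566  0.04190053  0.06      ]
 [ 0.71867572  0.31567913  0.06      ]
 [ 0.73122863 -0.1606624   0.        ]
 [ 0.53060355 -0.30975674  0.035     ]]
```

View pics/c1.png

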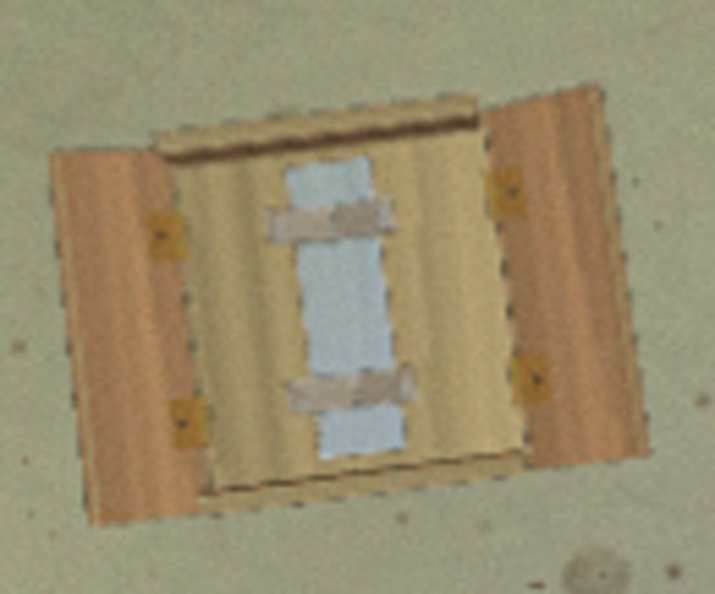

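View pics/c2.png

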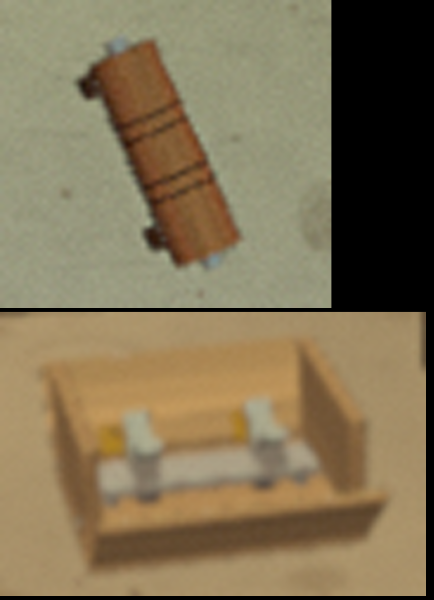

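```bash
cat > fit.py <<'E'
from h import *
from scipy.optimize import least_squares
def T(p,q):
    c,s=np.cos(p[2]),np.sin(p[2]); q=np.array(q,float)
    return np.c_[p[0]+c*q[:,0]-s*q[:,1],p[1]+s*q[:,0]+c*q[:,1],q[:,2]]
def bd(a,sg,x,t=8,r=70): return [x,sg*(75+r*np.cos(a)+t*np.sin(a)),14+r*np.sin(a)-t*np.cos(a)]
E
python3 - <<'E'
from fit import *
px=lambda L:np.array(L,float)/[5.5,5.4]+[165-.4,205-.4]
sp=lambda L:np.c_[205+np.array(L,float)[:,0]/.789/6,180+(np.array(L,float)[:,1]/.789-395)/6]-.4
U=px([(155,132),(477,97),(50,155),(92,525),(600,88),(650,452)])
S=sp([(95,537),(385,492),(50,365),(300,340)])
def f(p):
    t=proj('top',T(p,np.array([[88,75,84],[88,-75,84],bd(p[3],1,88),bd(p[3],1,-88),bd(p[4],-1,88),bd(p[4],-1,-88)])/1e3))
    s=proj('side',T(p,np.array([bd(p[4],-1,-88,0),bd(p[4],-1,88,0),bd(p[3],1,-88,0),bd(p[3],1,88,0)])/1e3))
    return np.r_[(t-U).ravel(),.5*(s-S).ravel()]
f0=f
# unknown: scale in m for T q
r=least_squares(f,[.525,.16,.1,.7,.7],x_scale=[.01,.01,.1,.1,.1],loss='soft_l1'); print(r.x.round(4)); print(r.fun.round(1))
p=r.x
# seat from yokes: tops z=64; carriage corners
Y=ray('top',px([(331,222),(351,388)]),.056); print('yokes',Y, Y.mean(0),np.arctan2(*(Y[0]-Y[1])[[1,0]]),np.linalg.norm(Y[0]-Y[1]))
C=ray('top',px([(287,167),(368,157),(405,447),(320,458)]),.035); print('carr',C.mean(0),np.linalg.norm(C[0]-C[3]),np.linalg.norm(C[0]-C[1]), np.arctan2(*(C[0]-C[3])[[1,0]]))
rp=lambda L:np.array(L,float)/.789/6+[355-.4,225-.4]
R=ray('top',rp([(120,45),(212,260)]),.035); print('roller',R,R.mean(0),np.arctan2(*(R[0]-R[1])[[1,0]]),np.linalg.norm(R[0]-R[1]))
R=ray('top',rp([(97,67),(155,40),(240,238),(178,266)]),[.035]*4); print(R.mean(0))
sp2=ray('side',[[240,293],[289,277]],.035);print(sp2)
print(ray('side',[[265,283]],.04))
print('edges',T(p,np.array([bd(p[3],1,0,4),bd(p[4],-1,0,4)])/1e3))
print('loop',ray('top',[[307,207],[347,160]],.01), ray('top',[[251,166],[145,187]],.05))
E
```

```text
[0.5259 0.1059 0.111  0.9029 0.734 ]
[-0.8  0.4  0.4 -0.6 -0.1 -0.7 -0.2  0.5  0.6 -0.4  0.4  1.2  0.3 -1.5
  0.5 -0.3 -0.7 -0.6  0.  -0.6]
yokes [[0.56531649 0.11051231 0.056     ]
 [0.48773499 0.1018416  0.056     ]] [0.52652574 0.10617696 0.056     ] 0.11130077550760212 0.07806453532910107
carr [0.52650191 0.10586832 0.035     ] 0.1389352411111269 0.038273984144309846 0.10583820319617679
roller [[ 0.59056184 -0.29093908  0.035     ]
 [ 0.47172989 -0.33747236  0.035     ]] [ 0.53114587 -0.31420572  0.035     ] 0.37323451339828007 0.12761810044773994
[ 0.53097871 -0.31507042  0.035     ]
[[ 0.47323223 -0.34446442  0.035     ]
 [ 0.59231901 -0.29212326  0.035     ]]
[[ 0.53263406 -0.3184746   0.04      ]]
edges [[ 0.51240422  0.22660796  0.06648257]
 [ 0.54021228 -0.02299486  0.05791934]]
loop [[ 0.66799643 -0.1042      0.01      ]
 [ 0.79459616 -0.21579824  0.01      ]] [[0.77185059 0.04211892 0.05      ]
 [0.72055068 0.31799464 0.05      ]]
```

```bash
cat >> h.py <<'E'
def case(x,y,p=(.5262,.106,.111)):
    c,s=np.cos(p[2]),np.sin(p[2]); return np.array([p[0]+c*x-s*y,p[1]+s*x+c*y])
def go(*ts,yaw=None):
    o=readout.get_obs(); from scipy.spatial.transform import Rotation as Ro
    R=Ro.from_quat(o['tool_rot']).as_matrix(); th=np.arctan2(R[1,0],R[0,0])
    print('t',round(o['clock'],2),'tcp',o['eef_pos'].round(4),'yaw',round(th,4),'F',o['ft_force'].round(1),'w',round(o['grip_width'],4),'spin',None if yaw is None else np.degrees(th-yaw).round(2))
    for t in ts: print((R.T@(np.array(t)-o['eef_pos'])*1e3).round(1))
E
python3 - <<'E'
from h import *
a=case(0,-.162); print(a)
go([*a,.231],[*a,.04],yaw=.111)
E
```

```text
[ 0.5441451  -0.05500302]
t 0.1 tcp [ 0.1907 -0.4616  0.2305] yaw 0.3918 F [-0.7 -0.4 -0.8] w 0.0854 spin 16.09
[ 481.9 -240.8   -0. ]
[ 481.9 -240.4  191. ]
```

Call:
jog_arm --motion '[{"x":54,"y":-27,"z":0,"spin":4,"fingers":1},{"x":107,"y":-53,"z":0,"spin":8,"fingers":1},{"x":161,"y":-80,"z":0,"spin":12,"fingers":1},{"x":214,"y":-107,"z":0,"spin":16,"fingers":1},{"x":268,"y":-134,"z":0,"spin":16,"fingers":1},{"x":321,"y":-160,"z":0,"spin":16,"fingers":1},{"x":375,"y":-187,"z":0,"spin":16,"fingers":1},{"x":430,"y":-214,"z":0,"spin":16,"fingers":1}]'

```text
clock: 1.1
eef_pos: [0.5074, -0.0984, 0.231]
tool_rot: [0.998, 0.056, -0.0, 0.0]
ft_force: [1.1, -1.2, 0.1]
grip_width: -0.0001
grasp_force: 0.0
```

Call:
jog_arm --motion '[{"x":46,"y":-41,"z":30,"fingers":1},{"x":46,"y":-41,"z":80,"fingers":1},{"x":46,"y":-41,"z":130,"fingers":1},{"x":46,"y":-41,"z":150,"fingers":1},{"x":46,"y":-41,"z":150,"fingers":1}]'

```text
validation failed for argument at $.mo...
```

Run:
```python
from h import *
a=case(0,-.162)
go([*a,.04],yaw=.111)
```

```text
t 1.1 tcp [ 0.5074 -0.0984  0.231 ] yaw 0.1126 F [ 1.1 -1.2  0.1] w -0.0001 spin 0.09
[ 41.5 -39.1 191. ]
```

Call:
jog_arm --motion '[{"x":41,"y":-39,"z":25,"spin":0,"fingers":1},{"x":41,"y":-39,"z":75,"spin":0,"fingers":1},{"x":41,"y":-39,"z":130,"spin":0,"fingers":1},{"x":41,"y":-39,"z":180,"spin":0,"fingers":1},{"x":41,"y":-39,"z":191,"spin":0,"fingers":1},{"x":41,"y":-39,"z":191,"spin":0,"fingers":1}]'

```text
clock: 1.85
eef_pos: [0.5429, -0.0568, 0.0403]
tool_rot: [0.998, 0.056, -0.0, -0.0]
ft_force: [0.6, -1.0, 0.9]
grip_width: -0.0001
grasp_force: 0.0
```

Run:
```python
from h import *
go([*case(0,-.162),.04],yaw=.111)
for a in np.linspace(.73,1.5,5):
    y=75+70*np.cos(a)+8*np.sin(a);z=14+70*np.sin(a)-8*np.cos(a); print(a,y-162+14.5,z-55)
```

```text
t 1.85 tcp [ 0.5429 -0.0568  0.0403] yaw 0.1124 F [ 0.6 -1.   0.9] w -0.0001 spin 0.08
[ 1.4 -1.7  0.3]
0.73 -15.002834755829468 -0.28052076850011076
0.9225 -23.855042235750304 9.967323689932584
1.115 -34.50428983754156 18.3323352755515
1.3075 -46.55717347396167 24.505494058436668
1.5 -59.568435990428355 28.258751448942192
```

Call:
jog_arm --motion '[{"x":0,"y":-10,"z":0,"spin":0,"fingers":1},{"x":0,"y":-17,"z":-1,"spin":0,"fingers":1},{"x":0,"y":-25,"z":-9,"spin":0,"fingers":1},{"x":0,"y":-36,"z":-18,"spin":0,"fingers":1},{"x":0,"y":-48,"z":-25,"spin":0,"fingers":1},{"x":0,"y":-58,"z":-28,"spin":0,"fingers":1},{"x":0,"y":-64,"z":-29,"spin":0,"fingers":1},{"x":0,"y":-66,"z":-29,"spin":0,"fingers":1}]'

```text
clock: 2.85
eef_pos: [0.5349, 0.0095, 0.0689]
tool_rot: [0.998, 0.057, -0.001, -0.0]
ft_force: [-0.3, -0.4, 0.6]
grip_width: -0.0002
grasp_force: 0.5
```

Call:
jog_arm --motion '[{"x":0,"y":-2,"z":0,"spin":0,"fingers":1},{"x":0,"y":-2,"z":0,"spin":0,"fingers":1}]'

```text
clock: 3.1
eef_pos: [0.5348, 0.0103, 0.0688]
tool_rot: [0.998, 0.056, -0.001, 0.0]
ft_force: [0.0, -3.0, -0.4]
grip_width: -0.0001
grasp_force: 1.4
```

Run:
```python
from h import *
go([*case(0,-.0975),.07],yaw=.111)
```

```text
t 3.1 tcp [0.5348 0.0103 0.0688] yaw 0.112 F [ 0.  -3.  -0.4] w -0.0001 spin 0.06
[ 2.   1.4 -1.2]
```

Call:
jog_arm --motion '[{"x":0,"y":-1,"z":0,"spin":0,"fingers":1},{"x":0,"y":-2,"z":0,"spin":0,"fingers":1},{"x":0,"y":-2,"z":0,"spin":0,"fingers":1}]'

```text
clock: 3.48
eef_pos: [0.5348, 0.0105, 0.0689]
tool_rot: [0.998, 0.055, -0.001, 0.002]
ft_force: [-0.5, -7.7, -1.1]
grip_width: -0.0001
grasp_force: 4.0
```

Run:
```python
from h import *
go([*case(0,-.14),.22],[*case(0,.162),.22],[*case(0,.162),.045],yaw=.111)
for a in np.linspace(.9,1.57,5):
    y=75+70*np.cos(a)+8*np.sin(a);z=14+70*np.sin(a)-8*np.cos(a); print(a,y-162+14.5,z-64)
```

```text
t 3.48 tcp [0.5348 0.0105 0.0689] yaw 0.1106 F [-0.5 -7.7 -1.1] w -0.0001 spin -0.02
[   1.9   44.7 -150.9]
[   1.7 -257.3 -152.2]
[   2.  -258.    22.8]
0.9 -22.720686944033616 -0.13999607224147326
1.0675000000000001 -31.729919437162962 7.4612959382206725
1.235 -41.880335644753245 13.45420517800244
1.4025 -52.887818157390754 17.67098583124401
1.57 -64.444259666794 19.993607191542566
```

Call:
jog_arm --motion '[{"x":0,"y":20,"z":0,"spin":0,"fingers":1},{"x":0,"y":40,"z":-40,"spin":0,"fingers":1},{"x":0,"y":40,"z":-100,"spin":0,"fingers":1},{"x":0,"y":20,"z":-140,"spin":0,"fingers":1},{"x":1,"y":-40,"z":-140,"spin":0,"fingers":1},{"x":2,"y":-100,"z":-140,"spin":0,"fingers":1},{"x":2,"y":-160,"z":-140,"spin":0,"fingers":1},{"x":2,"y":-220,"z":-140,"spin":0,"fingers":1}]'

```text
clock: 4.47
eef_pos: [0.5313, 0.1166, 0.2091]
tool_rot: [0.995, 0.097, -0.003, -0.021]
ft_force: [0.5, -0.1, 0.8]
grip_width: 0.0002
grasp_force: 0.0
```

Call:
jog_arm --motion '[{"x":0,"y":-38,"z":0,"spin":0,"fingers":1},{"x":0,"y":-38,"z":50,"spin":0,"fingers":1},{"x":0,"y":-38,"z":110,"spin":0,"fingers":1},{"x":0,"y":-38,"z":163,"spin":0,"fingers":1},{"x":0,"y":-38,"z":163,"spin":0,"fingers":1}]'

```text
clock: 5.1
eef_pos: [0.5227, 0.1383, 0.0439]
tool_rot: [0.993, 0.113, -0.01, -0.029]
ft_force: [-0.3, 0.8, -0.3]
grip_width: -0.0
grasp_force: 0.0
```

Run:
```python
from h import *
go([*case(0,.162),.048],yaw=.111)
```

```text
t 5.1 tcp [0.5227 0.1383 0.0439] yaw 0.2261 F [-0.3  0.8 -0.3] w -0.0 spin 6.59
[  14.7 -128.7    3.5]
```

Run:
```python
from h import *
o=readout.get_obs();print(o['joint_pos'].round(3),o['joint_vel'].round(3),o['tool_rot'].round(4))
```

```text
[ 0.225  0.482 -0.165  0.937  0.06   3.14 ] [-0.002 -0.068  0.102  0.049 -0.001  0.001] [ 0.9932  0.1126 -0.0098 -0.0291]
```

Call:
jog_arm --motion '[{"x":0,"y":0,"z":-30,"spin":0,"fingers":1},{"x":0,"y":0,"z":-80,"spin":0,"fingers":1},{"x":0,"y":0,"z":-130,"spin":0,"fingers":1},{"x":0,"y":0,"z":-160,"spin":-10,"fingers":1},{"x":0,"y":0,"z":-160,"spin":-20,"fingers":1},{"x":0,"y":0,"z":-160,"spin":-30,"fingers":1},{"x":0,"y":0,"z":-160,"spin":-40,"fingers":1},{"x":0,"y":0,"z":-160,"spin":-50,"fingers":1}]'

```text
clock: 6.1
eef_pos: [0.5306, 0.1302, 0.2115]
tool_rot: [0.851, 0.524, 0.011, -0.028]
ft_force: [-0.3, -1.0, -0.1]
grip_width: 0.0001
grasp_force: 0.0
```

Run:
```python
from h import *
go([*case(0,.162),.2],yaw=.111+np.pi)
o=readout.get_obs();print(o['joint_pos'].round(3),o['tool_rot'].round(4))
```

```text
t 6.1 tcp [0.5306 0.1302 0.2115] yaw 1.1036 F [-0.3 -1.  -0.1] w 0.0001 spin -123.13
[111.4 -80.9  19.8]
[0.207 0.339 0.087 1.317 0.06  2.245] [ 0.851   0.5243  0.011  -0.0279]
```

Call:
jog_arm --motion '[{"x":20,"y":-15,"z":0,"spin":-10.5,"fingers":1},{"x":50,"y":-36,"z":0,"spin":-21,"fingers":1},{"x":80,"y":-58,"z":0,"spin":-31.5,"fingers":1},{"x":111,"y":-81,"z":0,"spin":-42,"fingers":1},{"x":111,"y":-81,"z":20,"spin":-52.5,"fingers":1},{"x":111,"y":-81,"z":20,"spin":-63,"fingers":1},{"x":111,"y":-81,"z":20,"spin":-73.5,"fingers":1},{"x":111,"y":-81,"z":20,"spin":-84,"fingers":1}]'

```text
clock: 7.1
eef_pos: [0.5086, 0.2672, 0.1996]
tool_rot: [0.281, 0.959, 0.027, -0.014]
ft_force: [0.4, -0.3, -0.0]
grip_width: -0.0002
grasp_force: 0.0
```

Run:
```python
from h import *
go([*case(0,.165),.048],yaw=.111+np.pi)
o=readout.get_obs();print(o['joint_pos'].round(3),o['tool_rot'].round(4))
c=snap('top','top1.png')
cv2.imwrite('pics/c3.png',cv2.resize(c['pixels'][190:315,155:305,::-1],None,fx=4.5,fy=4.5,interpolation=cv2.INTER_CUBIC))
```

```text
t 7.1 tcp [0.5086 0.2672 0.1996] yaw 2.5719 F [ 0.4 -0.3 -0. ] w -0.0002 spin -39.0
[ -4.3  -4.7 151.5]
[0.453 0.39  0.129 1.294 0.059 1.024] [ 0.2813  0.9591  0.0272 -0.0139]
```

View pics/c3.png

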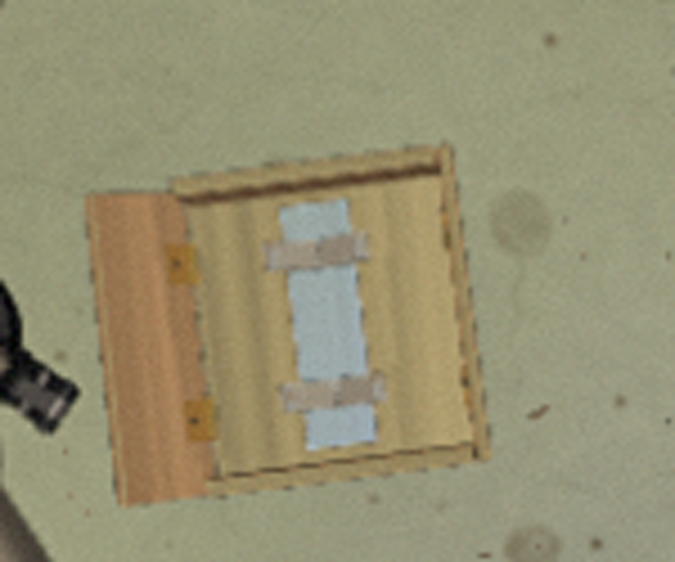

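Call:
jog_arm --motion '[{"x":-4,"y":-5,"z":0,"spin":-10,"fingers":1},{"x":-4,"y":-5,"z":0,"spin":-20,"fingers":1},{"x":-4,"y":-5,"z":20,"spin":-30,"fingers":1},{"x":-4,"y":-5,"z":70,"spin":-39,"fingers":1},{"x":-4,"y":-5,"z":120,"spin":-39,"fingers":1},{"x":-4,"y":-5,"z":151,"spin":-39,"fingers":1},{"x":-4,"y":-5,"z":151,"spin":-39,"fingers":1}]'

```text
clock: 8.02
eef_pos: [0.505, 0.2686, 0.0445]
tool_rot: [-0.051, 0.998, 0.029, -0.008]
ft_force: [-0.6, 0.8, 0.6]
grip_width: 0.0003
grasp_force: 0.0
```

Run:
```python
from h import *
L=[]
for a in np.r_[.85,np.linspace(.9,1.57,5)]:
    y=75+70*np.cos(a)+8*np.sin(a);z=14+70*np.sin(a)-8*np.cos(a); L.append([*case(0,(y+14.5)/1e3),(z-16)/1e3])
go(*L,[*case(0,.095),.068],yaw=.111+np.pi)
```

```text
t 8.03 tcp [0.505  0.2686 0.0445] yaw -3.0392 F [-0.6  0.8  0.6] w 0.0003 spin -360.49
[ -3.3 -22.1  -2.2]
[ -3.3 -24.4  -4.8]
[ -3.2 -32.9 -13. ]
[ -3.3 -42.7 -19.5]
[ -3.3 -53.4 -24.4]
[ -3.4 -64.9 -27.4]
[ -3.4 -67.4 -27.5]
```

Call:
jog_arm --motion '[{"x":-3,"y":-12,"z":0,"spin":0,"fingers":1},{"x":-3,"y":-22,"z":-2,"spin":0,"fingers":1},{"x":-3,"y":-33,"z":-13,"spin":0,"fingers":1},{"x":-3,"y":-43,"z":-20,"spin":0,"fingers":1},{"x":-3,"y":-53,"z":-25,"spin":0,"fingers":1},{"x":-3,"y":-61,"z":-27,"spin":0,"fingers":1},{"x":-3,"y":-66,"z":-28,"spin":0,"fingers":1},{"x":-3,"y":-68,"z":-28,"spin":0,"fingers":1}]'

```text
clock: 9.02
eef_pos: [0.5158, 0.2029, 0.0688]
tool_rot: [-0.053, 0.998, 0.033, -0.007]
ft_force: [-1.8, 11.4, 0.9]
grip_width: 0.0002
grasp_force: 5.9
```

Call:
jog_arm --motion '[{"x":0,"y":-1,"z":0,"spin":0,"fingers":1},{"x":0,"y":-2,"z":0,"spin":0,"fingers":1},{"x":0,"y":-2,"z":0,"spin":0,"fingers":1}]'

```text
clock: 9.4
eef_pos: [0.5158, 0.2028, 0.0688]
tool_rot: [-0.054, 0.998, 0.034, -0.007]
ft_force: [-2.1, 12.9, 0.8]
grip_width: 0.0001
grasp_force: 6.7
```

Call:
jog_arm --motion '[{"x":0,"y":20,"z":0,"spin":0,"fingers":1},{"x":0,"y":40,"z":-40,"spin":0,"fingers":1},{"x":0,"y":40,"z":-100,"spin":0,"fingers":1},{"x":0,"y":20,"z":-150,"spin":0,"fingers":1},{"x":0,"y":-40,"z":-150,"spin":0,"fingers":1},{"x":0,"y":-100,"z":-150,"spin":-5,"fingers":1},{"x":0,"y":-160,"z":-150,"spin":-10,"fingers":0},{"x":0,"y":-220,"z":-150,"spin":-15,"fingers":-1}]'

```text
clock: 10.4
eef_pos: [0.5409, -0.0307, 0.2048]
tool_rot: [-0.183, 0.983, 0.029, -0.003]
ft_force: [0.3, 0.1, 0.3]
grip_width: 0.0356
grasp_force: 0.0
```

Run:
```python
from h import *
from scipy.spatial.transform import Rotation as Ro
o=readout.get_obs(); z=Ro.from_quat(o['tool_rot']).as_matrix()[:,2]; print(z,o['joint_pos'].round(3))
g=np.array([.531,-.315,.035])+.0187*z; print(g)
go([g[0],g[1],.2],g,yaw=.382-np.pi)
```

```text
[-0.01708703  0.05640108 -0.99826197] [-0.087  0.353  0.089  1.329  0.055 -0.457]
[ 0.53068047 -0.3139453   0.0163325 ]
t 10.4 tcp [ 0.5409 -0.0307  0.2048] yaw -2.7728 F [0.3 0.1 0.3] w 0.0356 spin -0.76
[ 111.7 -260.3  -11. ]
[ 112.5 -271.1  172.3]
```

Call:
jog_arm --motion '[{"x":22,"y":-52,"z":-2,"spin":0,"fingers":-1},{"x":44,"y":-104,"z":-4,"spin":0,"fingers":-1},{"x":66,"y":-156,"z":-6,"spin":0,"fingers":-1},{"x":88,"y":-208,"z":-8,"spin":0,"fingers":-1},{"x":112,"y":-260,"z":-11,"spin":-1,"fingers":-1},{"x":112,"y":-263,"z":40,"spin":-1,"fingers":-1},{"x":112,"y":-266,"z":80,"spin":-1,"fingers":-1},{"x":112,"y":-266,"z":80,"spin":-1,"fingers":-1}]'

```text
clock: 11.4
eef_pos: [0.5274, -0.3105, 0.1045]
tool_rot: [-0.19, 0.981, 0.033, -0.006]
ft_force: [-0.5, 0.1, -0.4]
grip_width: 0.0856
grasp_force: 0.0
```

Run:
```python
from h import *
go([.5307,-.3139,.0163],yaw=.382-np.pi)
c=snap('top','top2.png')
c2=snap('side','side2.png')
a=cv2.resize(c['pixels'][180:310,165:445,::-1],None,fx=2.8,fy=2.8,interpolation=cv2.INTER_CUBIC)
b=cv2.resize(c2['pixels'][165:320,130:310,::-1],None,fx=1.5,fy=1.5,interpolation=cv2.INTER_CUBIC)
o=np.zeros((600,784,3),np.uint8); o[:364]=a; o[366:366+b.shape[0],:270]=b
cv2.imwrite('pics/c4.png',o)
```

```text
t 11.4 tcp [ 0.5274 -0.3105  0.1045] yaw -2.759 F [-0.5  0.1 -0.4] w 0.0856 spin 0.03
[ -1.8 -10.4  87.7]
```

View pics/c4.png

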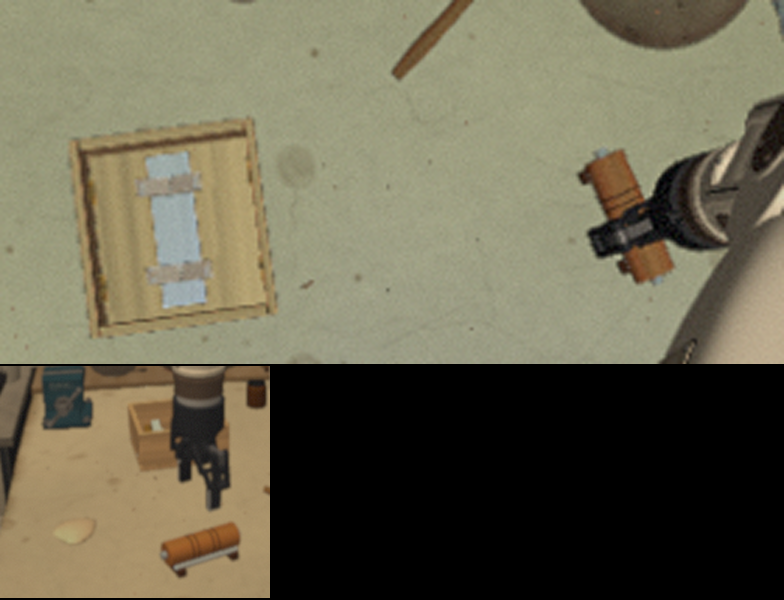

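Call:
jog_arm --motion '[{"x":-2,"y":-6,"z":20,"spin":0,"fingers":-1},{"x":-2,"y":-8,"z":45,"spin":0,"fingers":-1},{"x":-2,"y":-10,"z":70,"spin":0,"fingers":-1},{"x":-2,"y":-10,"z":86,"spin":0,"fingers":-1},{"x":-2,"y":-10,"z":87,"spin":0,"fingers":-1},{"x":-2,"y":-10,"z":87,"spin":0,"fingers":-1}]'

```text
clock: 12.25
eef_pos: [0.5358, -0.3161, 0.0226]
tool_rot: [-0.19, 0.981, 0.029, -0.001]
ft_force: [0.2, -0.2, 0.1]
grip_width: 0.0854
grasp_force: 0.0
```

Run:
```python
from h import *
go([.5307,-.3139,.0163],yaw=.382-np.pi)
```

```text
t 12.25 tcp [ 0.5358 -0.3161  0.0226] yaw -2.7584 F [ 0.2 -0.2  0.1] w 0.0854 spin 0.07
[4.  3.6 6.5]
```

Call:
jog_arm --motion '[{"x":4,"y":4,"z":6,"spin":0,"fingers":-1},{"x":4,"y":4,"z":6,"spin":0,"fingers":-1}]'

```text
clock: 12.5
eef_pos: [0.5291, -0.3129, 0.016]
tool_rot: [-0.19, 0.981, 0.03, -0.002]
ft_force: [-0.4, -0.0, -0.6]
grip_width: 0.0855
grasp_force: 0.0
```

Run:
```python
from h import *
go([.5307,-.3139,.0163],yaw=.382-np.pi)
```

```text
t 12.5 tcp [ 0.5291 -0.3129  0.016 ] yaw -2.7587 F [-0.4 -0.  -0.6] w 0.0855 spin 0.05
[-1.1 -1.5 -0.4]
```

Call:
jog_arm --motion '[{"x":-1,"y":-1,"z":0,"spin":0,"fingers":0},{"x":-1,"y":-1,"z":0,"spin":0,"fingers":0.3},{"x":-1,"y":-1,"z":0,"spin":0,"fingers":1},{"x":-1,"y":-1,"z":0,"spin":0,"fingers":1},{"x":-1,"y":-1,"z":0,"spin":0,"fingers":1},{"x":-1,"y":-1,"z":0,"spin":0,"fingers":1}]'

```text
clock: 13.25
eef_pos: [0.5305, -0.3114, 0.0167]
tool_rot: [-0.191, 0.981, 0.032, -0.002]
ft_force: [-2.3, 6.2, 7.0]
grip_width: 0.0384
grasp_force: 60.2
```

Call:
jog_arm --motion '[{"x":0,"y":0,"z":-5,"spin":0,"fingers":1},{"x":0,"y":0,"z":-15,"spin":0,"fingers":1},{"x":0,"y":0,"z":-30,"spin":0,"fingers":1},{"x":0,"y":0,"z":-50,"spin":0,"fingers":1},{"x":0,"y":0,"z":-80,"spin":0,"fingers":1},{"x":0,"y":0,"z":-110,"spin":0,"fingers":1},{"x":0,"y":0,"z":-145,"spin":0,"fingers":1},{"x":0,"y":0,"z":-145,"spin":0,"fingers":1}]'

```text
clock: 14.25
eef_pos: [0.5355, -0.3239, 0.1652]
tool_rot: [-0.19, 0.981, 0.027, 0.001]
ft_force: [0.5, 0.3, -2.5]
grip_width: 0.0385
grasp_force: 60.5
```

Run:
```python
from h import *
go([*case(0,0),.18],yaw=.111-np.pi)
c=snap('top','top3.png')
c2=snap('side','side3.png')
b=cv2.resize(c2['pixels'][165:320,130:330,::-1],None,fx=2,fy=2,interpolation=cv2.INTER_CUBIC)
a=cv2.resize(c['pixels'][210:300,330:430,::-1],None,fx=3.4,fy=3.4,interpolation=cv2.INTER_CUBIC)
o=np.zeros((310,745,3),np.uint8); o[:,:400]=b; o[:306,404:744]=a
cv2.imwrite('pics/c5.png',o)
```

```text
t 14.25 tcp [ 0.5355 -0.3239  0.1652] yaw -2.759 F [ 0.5  0.3 -2.5] w 0.0385 spin 15.56
[-152.   402.4    8. ]
```

View pics/c5.png

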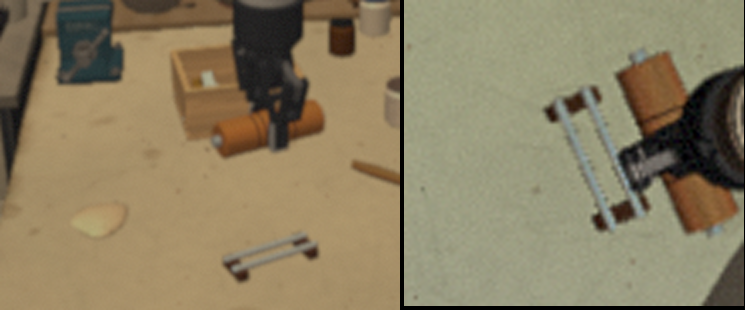

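Run:
```python
from h import *
from scipy.spatial.transform import Rotation as Ro
o=readout.get_obs(); R=Ro.from_quat(o['tool_rot']).as_matrix()
P=ray('top',np.array([[640,56],[713,230]])/3.4+[330-404/3.4-.35,210-.35],.184)
print(P,np.linalg.norm(P[0]-P[1]),np.arctan2(*(P[0]-P[1])[[1,0]])); m=P.mean(0); print('off tool mm',R.T@(m-o['eef_pos'])*1e3, R[:,2])
Q=ray('side',np.array([[217,143],[322,118]])/2+[130-.25,165-.25],.184);print(Q,Q.mean(0))
```

```text
[[ 0.59531877 -0.30282908  0.184     ]
 [ 0.47576947 -0.348318    0.184     ]] 0.1279112055047071 0.3635868085063527
off tool mm [ -1.05016005  -2.57523627 -23.3752334 ] [-0.01460133  0.05710191 -0.99826158]
[[ 0.47515037 -0.35703275  0.184     ]
 [ 0.59398247 -0.31293108  0.184     ]] [ 0.53456642 -0.33498192  0.184     ]
```

Call:
jog_arm --motion '[{"x":-9,"y":24,"z":-5,"spin":2,"fingers":1},{"x":-27,"y":72,"z":-10,"spin":5,"fingers":1},{"x":-48,"y":126,"z":-10,"spin":8,"fingers":1},{"x":-69,"y":182,"z":-10,"spin":11,"fingers":1},{"x":-90,"y":238,"z":-10,"spin":14,"fingers":1},{"x":-111,"y":294,"z":-10,"spin":15.6,"fingers":1},{"x":-131,"y":346,"z":-5,"spin":15.6,"fingers":1},{"x":-146,"y":386,"z":3,"spin":15.6,"fingers":1}]'

```text
clock: 15.35
eef_pos: [0.5232, 0.0922, 0.18]
tool_rot: [-0.056, 0.998, 0.029, -0.007]
ft_force: [0.7, -0.3, -3.3]
grip_width: 0.0383
grasp_force: 60.8
```

Run:
```python
from h import *
go([.5255,.107,.13],[.5255,.107,.06],yaw=.111-np.pi)
```

```text
t 15.35 tcp [0.5232 0.0922 0.18  ] yaw -3.0289 F [ 0.7 -0.3 -3.3] w 0.0383 spin 0.1
[-4.6 11.5 50.7]
[ -5.4   7.4 120.6]
```

Call:
jog_arm --motion '[{"x":-3,"y":8,"z":20,"spin":0,"fingers":1},{"x":-5,"y":12,"z":40,"spin":0,"fingers":1},{"x":-5,"y":11,"z":54,"spin":0,"fingers":1},{"x":-5,"y":11,"z":54,"spin":0,"fingers":1}]'

```text
clock: 15.85
eef_pos: [0.5256, 0.104, 0.126]
tool_rot: [-0.055, 0.998, 0.029, -0.009]
ft_force: [-0.7, -0.7, -1.4]
grip_width: 0.0385
grasp_force: 60.9
```

Run:
```python
from h import *
go([.5255,.107,.06],yaw=.111-np.pi)
c=snap('top','top4.png')
c2=snap('side','side4.png')
a=cv2.resize(c['pixels'][205:315,165:270,::-1],None,fx=4,fy=4,interpolation=cv2.INTER_CUBIC)
b=cv2.resize(c2['pixels'][160:240,205:295,::-1],None,fx=4,fy=4,interpolation=cv2.INTER_CUBIC)
o=np.zeros((440,784,3),np.uint8); o[:440,:420]=a; o[:320,424:784]=b
cv2.imwrite('pics/c6.png',o)
```

```text
t 15.85 tcp [0.5256 0.104  0.126 ] yaw -3.0306 F [-0.7 -0.7 -1.4] w 0.0385 spin -0.0
[-1.2 -0.9 66.1]
```

View pics/c6.png

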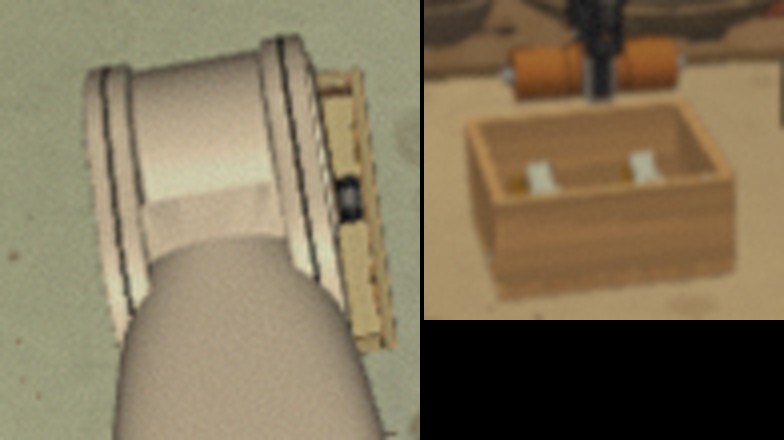

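Run:
```python
from h import *
for h in(.140,.1447):
  for sx in (.068,.060): print(h,sx,proj('side',[[*(case(-sx,-.003)),h],[*(case(sx,-.003)),h]]).round(1).tolist())
print(proj('side',[[*(case(-.088,-.079)),.084],[*(case(.088,-.079)),.084]]).round(1).tolist(), [[205+(497-424)/4,160+198/4],[205+(733-424)/4,160+180/4]])
```

```text
0.14 0.068 [[224.5, 181.2], [270.0, 176.9]]
0.14 0.06 [[227.2, 181.0], [267.3, 177.1]]
0.1447 0.068 [[224.4, 179.7], [269.9, 175.4]]
0.1447 0.06 [[227.1, 179.4], [267.3, 175.6]]
[[222.4, 209.7], [282.9, 203.2]] [[223.25, 209.5], [282.25, 205.0]]
```

Call:
jog_arm --motion '[{"x":0,"y":0,"z":15,"spin":0,"fingers":1},{"x":-1,"y":-1,"z":35,"spin":0,"fingers":1},{"x":-1,"y":-1,"z":55,"spin":0,"fingers":1},{"x":-1,"y":-1,"z":68,"spin":0,"fingers":1},{"x":-1,"y":-1,"z":68,"spin":0,"fingers":1},{"x":-1,"y":-1,"z":68,"spin":0,"fingers":1}]'

```text
clock: 16.7
eef_pos: [0.5281, 0.1076, 0.0609]
tool_rot: [-0.055, 0.998, 0.029, -0.005]
ft_force: [0.2, 0.0, -1.6]
grip_width: 0.0383
grasp_force: 60.9
```

Run:
```python
from h import *
go([.5255,.107,.05],yaw=.111-np.pi)
```

```text
t 16.7 tcp [0.5281 0.1076 0.0609] yaw -3.0305 F [ 0.2  0.  -1.6] w 0.0383 spin 0.01
[ 2.6 -1.  10.9]
```

Call:
jog_arm --motion '[{"x":2,"y":-1,"z":4,"spin":0,"fingers":1},{"x":2,"y":-1,"z":8,"spin":0,"fingers":1},{"x":2,"y":-1,"z":11,"spin":0,"fingers":1},{"x":2,"y":-1,"z":11,"spin":0,"fingers":1},{"x":2,"y":-1,"z":11,"spin":0,"fingers":1}]'

```text
clock: 17.32
eef_pos: [0.5256, 0.1074, 0.0496]
tool_rot: [-0.056, 0.998, 0.029, -0.006]
ft_force: [-1.5, 1.6, 1.6]
grip_width: 0.0385
grasp_force: 61.0
```

Run:
```python
from h import *
go([.5255,.107,.049],yaw=.111-np.pi)
```

```text
t 17.32 tcp [0.5256 0.1074 0.0496] yaw -3.03 F [-1.5  1.6  1.6] w 0.0385 spin 0.03
[ 0.2 -0.4  0.6]
```

Call:
jog_arm --motion '[{"x":0,"y":0.5,"z":0.5,"spin":0,"fingers":1},{"x":0,"y":0.5,"z":0.5,"spin":0,"fingers":1}]'

```text
clock: 17.58
eef_pos: [0.5256, 0.1075, 0.049]
tool_rot: [-0.055, 0.998, 0.029, -0.006]
ft_force: [-1.1, 0.8, 1.5]
grip_width: 0.0384
grasp_force: 61.0
```

Call:
jog_arm --motion '[{"x":0,"y":0,"z":0,"spin":0,"fingers":0},{"x":0,"y":0,"z":0,"spin":0,"fingers":-0.5},{"x":0,"y":0,"z":0,"spin":0,"fingers":-0.5},{"x":0,"y":0,"z":0,"spin":0,"fingers":-0.5},{"x":0,"y":0,"z":0,"spin":0,"fingers":-0.5}]'

```text
clock: 18.2
eef_pos: [0.5254, 0.1075, 0.0487]
tool_rot: [-0.055, 0.998, 0.029, -0.006]
ft_force: [-0.0, 0.4, 0.6]
grip_width: 0.0642
grasp_force: 0.0
```

Run:
```python
from h import *
go([.5255,.107,.16],yaw=.111-np.pi)
c2=snap('side','side5.png')
b=cv2.resize(c2['pixels'][170:230,205:295,::-1],None,fx=6,fy=6,interpolation=cv2.INTER_CUBIC)
cv2.imwrite('pics/c7.png',b)
```

```text
t 18.2 tcp [0.5254 0.1075 0.0487] yaw -3.0304 F [-0.   0.4  0.6] w 0.0642 spin 0.01
[   0.9    6.  -111.1]
```

View pics/c7.png

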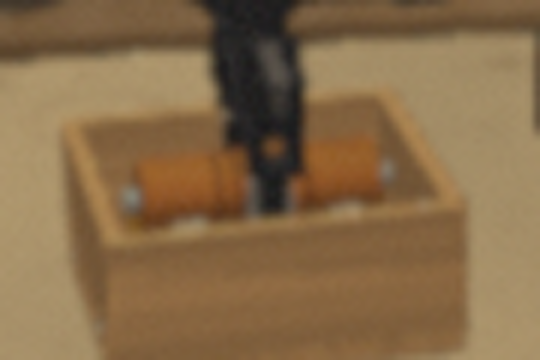

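Call:
jog_arm --motion '[{"x":0,"y":0.5,"z":-10,"spin":0,"fingers":-0.5},{"x":0,"y":1.5,"z":-30,"spin":0,"fingers":-0.5},{"x":0,"y":3,"z":-55,"spin":0,"fingers":-0.5},{"x":0,"y":4,"z":-72,"spin":0,"fingers":-0.5},{"x":0,"y":4,"z":-72,"spin":0,"fingers":1},{"x":0,"y":4,"z":-72,"spin":0,"fingers":1},{"x":0,"y":4,"z":-72,"spin":0,"fingers":1},{"x":0,"y":4,"z":-72,"spin":0,"fingers":1}]'

```text
clock: 19.25
eef_pos: [0.5255, 0.1073, 0.1201]
tool_rot: [-0.055, 0.998, 0.029, -0.007]
ft_force: [0.1, 0.2, 0.3]
grip_width: 0.0001
grasp_force: 0.0
```

Run:
```python
from h import *
go([.5262,.1065,.093],yaw=.111-np.pi)
print(proj('side',[[*case(-.068,0),.068],[*case(.068,0),.068]]), [205+130/6,170+198/6],[205+387/6,170+170/6])
```

```text
t 19.25 tcp [0.5255 0.1073 0.1201] yaw -3.0303 F [0.1 0.2 0.3] w 0.0001 spin 0.02
[-0.9 -2.5 27. ]
[[225.63739363 203.51395429]
 [270.20673469 198.85114888]] [226.66666666666666, 203.0] [269.5, 198.33333333333334]
```

Call:
jog_arm --motion '[{"x":-1,"y":-2,"z":12,"spin":0,"fingers":1},{"x":-1,"y":-2.5,"z":24,"spin":0,"fingers":1},{"x":-1,"y":-2.5,"z":29,"spin":0,"fingers":1},{"x":-1,"y":-2.5,"z":29,"spin":0,"fingers":1},{"x":-1,"y":-2.5,"z":29,"spin":0,"fingers":1}]'

```text
clock: 19.88
eef_pos: [0.5271, 0.1067, 0.092]
tool_rot: [-0.055, 0.998, 0.029, -0.006]
ft_force: [0.3, 0.4, -0.0]
grip_width: 0.0
grasp_force: 0.0
```

Run:
```python
from h import *
go([.5262,.1065,.0865],[.5262,.1065,.077],yaw=.111-np.pi)
```

```text
t 19.88 tcp [0.5271 0.1067 0.092 ] yaw -3.0303 F [ 0.3  0.4 -0. ] w 0.0 spin 0.02
[ 0.9 -0.5  5.5]
[ 0.8 -1.  15. ]
```

Call:
jog_arm --motion '[{"x":0,"y":0,"z":2,"spin":0,"fingers":1},{"x":0,"y":-0.5,"z":4,"spin":0,"fingers":1},{"x":0,"y":-0.5,"z":6,"spin":0,"fingers":1},{"x":0,"y":-0.5,"z":8,"spin":0,"fingers":1},{"x":0,"y":-0.5,"z":8,"spin":0,"fingers":1}]'

```text
clock: 20.5
eef_pos: [0.5271, 0.1065, 0.0841]
tool_rot: [-0.055, 0.998, 0.029, -0.006]
ft_force: [-0.1, -0.1, 3.4]
grip_width: -0.0007
grasp_force: 1.7
```

Call:
jog_arm --motion '[{"x":0,"y":0,"z":2,"spin":0,"fingers":1},{"x":0,"y":-0.2,"z":4,"spin":0,"fingers":1},{"x":0,"y":-0.3,"z":6,"spin":0,"fingers":1},{"x":0,"y":-0.3,"z":6,"spin":0,"fingers":1},{"x":0,"y":-0.3,"z":6,"spin":0,"fingers":1}]'

```text
clock: 21.12
eef_pos: [0.5272, 0.1066, 0.0786]
tool_rot: [-0.055, 0.998, 0.029, -0.005]
ft_force: [-1.4, -2.2, 8.1]
grip_width: -0.0005
grasp_force: 3.9
```

Call:
jog_arm --motion '[{"x":0,"y":0,"z":1,"spin":0,"fingers":1},{"x":0,"y":0,"z":2,"spin":0,"fingers":1},{"x":0,"y":0,"z":2,"spin":0,"fingers":1},{"x":0,"y":0,"z":2,"spin":0,"fingers":1}]'

```text
clock: 21.62
eef_pos: [0.5273, 0.1065, 0.078]
tool_rot: [-0.055, 0.998, 0.029, -0.005]
ft_force: [-3.5, -3.3, 17.1]
grip_width: 0.0001
grasp_force: 8.1
```

Run:
```python
from h import *
go(yaw=.111-np.pi)
c2=snap('side','side6.png'); c=snap('top','top6.png')
b=cv2.resize(c2['pixels'][170:230,205:295,::-1],None,fx=4.4,fy=5,interpolation=cv2.INTER_CUBIC)
a=cv2.resize(c['pixels'][205:315,165:270,::-1],None,fx=3.8,fy=4,interpolation=cv2.INTER_CUBIC)
o=np.zeros((440,796,3),np.uint8); o[:300,:396]=b; o[:,397:796]=a
cv2.imwrite('pics/c8.png',o)
```

```text
t 21.62 tcp [0.5273 0.1065 0.078 ] yaw -3.0307 F [-3.5 -3.3 17.1] w 0.0001 spin -0.01
```

View pics/c8.png

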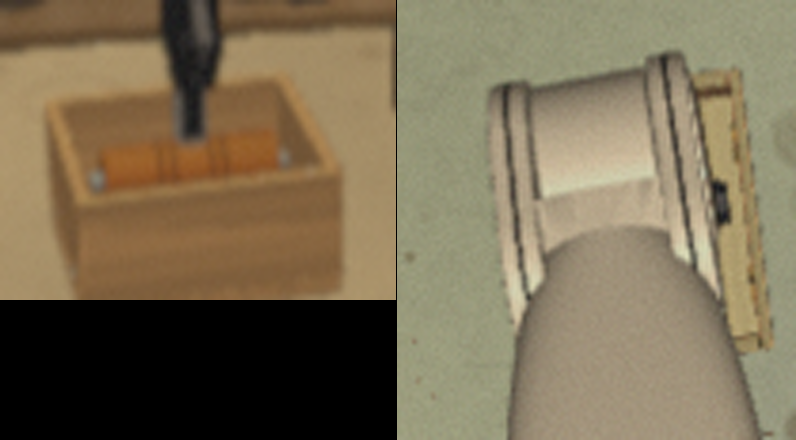

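```bash
python3 -c "
from workcell import bot
print(bot.job_done())"
```

```text
the job is handed in; nothing more can be done
None
```

The job is handed in at 21.6 s of the 67 s allowed, but no verdict came back: both boards are upright, the roller is centred in the V, and the fingertips hold it pressed to about the bottom of the cradle's travel with about 17 N.

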